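# Load the row of splitter modules into the frame, counted from its yellow end

## Robot

A 6-joint arm with a two-finger parallel gripper is mounted at the origin on the work surface. World frame = base frame: x ahead of the robot, y to its left, z up, the work surface at z = 0. Lengths are in m, angles in rad, forces in N, time in s.
With the tool pointing down it reaches from about 0.275 to 1 m from the base axis. Payload 8.4 kg.
Tool frame: the origin (TCP) lies on the centre line of the jaws, within the pads' length; the fingertips stand 17 mm ahead of it and the grasp point (between the pads) lies 2 mm behind it (bot.tcp_to_tips is the z of the fingertips in the tool frame, in m); z points along the fingers, y is the line along which they close (so a half turn about z gives the same grasp; the last joint's range is limited). The gripper opens to 85 mm and grips with 20 to 120 N. Pads are 22 mm wide; open, the fingers measure 114 mm over their backs; the gripper's body (76 mm by 85 mm) begins 54 mm behind the grasp point. The pads swing forward as they close: fully open they stand 13 mm farther back than shut.
Start: joints at [-1.23, 0.353, 1.633, -0, 1.155, -0.002], TCP at [0.21, -0.589, 0.248] pointing down, gripper open.
Joint ranges: [-2.63, 2.63], [-0.92, 2.1], [0.06, 2.66], [-1.3, 4.44], [0, 2.69], [-3.02, 3.02]. Speed limits (rad/s): [2.22, 2.22, 2.79, 3.14, 3.14, 3.14].

## Interface

Orientations are given as a unit quaternion [x, y, z, w].
In Python, from workcell import bot, hand, kinematics, get_obs, vision, hand_in gives the robot as it stands. The module is installed in compiled form; this text tells all that it offers. Calls block until the motion is done:
- bot.reach(position, orientation): joint-space move of the TCP to a pose.
- bot.servo_line(position, ori=None, velocity=0.15): straight line of the TCP; ori=None keeps the orientation; velocity is the mean speed in m/s.
- bot.goto_joints(angles): joint-space move.
- hand.move_gripper(opening, strength=None): finger opening in m; strength is the grip in N (None keeps the last); returns when the fingers have stopped.
- bot.dwell(seconds).
- kinematics.solve_ik(position, orientation): joint angles nearest the present ones, or None.
- get_obs(): the state.
- vision.read_camera(name): name is "scene" or "side" or "wrist"; returns a dict with "frame" (480x640x3 uint8, red, green, blue), "intrinsics" (3x3 intrinsics, pixels), "view" (4x4, takes a point from world to camera coordinates). Camera axes: x right, y down, z forward; pixel columns grow to the right and rows downward; lengths in m; the calibration is good to about 2 mm. A picture is of the moment at which its call begins. There is no depth.
A pose or a line that the arm cannot do raises bot.IKError and nothing moves.
- hand_in(): hands the job in; it is judged then, once.
The state is a dict: "time_s": time; "joint_pos": joint angles; "joint_vel": joint speeds; "joint_efforts": joint torques, N m; "position": TCP position; "orientation": TCP orientation; "wrist_force": force on the tool from outside, world axes, zero at the start; "ft_torque": the same for the moment, N m; "gripper_width": finger opening in m; "grip_force": force on a finger pad.
Only numpy, scipy, OpenCV 4.12 (cv2) and the standard library are available. Lean on these libraries where they do the work, as an engineer would, in place of code of your own. Each camera call takes 0.05 s, during which the arm holds its last target. There are 200 camera calls.

## Task

Move the four splitter modules from the cradles of the carrier into the bays of the black frame, keeping their order: the module now at the left end of the row, left as seen from the robot's base, goes into the bay next to the yellow marker, the next one into the bay after that, and so on. Set each down gently so that it stands upright on the floor of its bay, do not tip any over, and leave the pliers, the cleaver and the wipes box where they are.

Things in the scene. Friction and masses are not known exactly. Their poses are not given: they have to be found in the camera images.
- module_blue: blue plastic splitter module, an upright block 56 mm (its x) by 20 mm (its y, the thickness to grip across) by 60 mm tall, with pale side labels and four small black ports on top; about 0.09 kg, loose. Origin: centre of its underside, z up. It starts standing in the cradle with blue strips, on the cradle's floor, roughly in line with it.
- module_orange: orange plastic splitter module, an upright block 56 mm (its x) by 20 mm (its y, the thickness to grip across) by 60 mm tall, with pale side labels and four small black ports on top; about 0.09 kg, loose. Origin: centre of its underside, z up. It starts standing in the cradle with orange strips, on the cradle's floor, roughly in line with it.
- module_green: green plastic splitter module, an upright block 56 mm (its x) by 20 mm (its y, the thickness to grip across) by 60 mm tall, with pale side labels and four small black ports on top; about 0.09 kg, loose. Origin: centre of its underside, z up. It starts standing in the cradle with green strips, on the cradle's floor, roughly in line with it.
- module_white: white plastic splitter module, an upright block 56 mm (its x) by 20 mm (its y, the thickness to grip across) by 60 mm tall, with pale side labels and four small black ports on top; about 0.09 kg, loose. Origin: centre of its underside, z up. It starts standing in the cradle with white strips, on the cradle's floor, roughly in line with it.
- cradle_blue: grey cradle with a strip in blue on each short end, start place of the blue module: one of four fixed cradles in a row along y, 70 mm apart, on an aluminium plate. Origin: centre of its underside, 5 mm above the table. Inside 76 (x) by 36 mm (y), floor 5 mm and rim 19 mm above the origin. y points to the robot's left (turned at most 0.2 rad), x away from the robot.
- cradle_orange: grey cradle with a strip in orange on each short end, start place of the orange module: one of four fixed cradles in a row along y, 70 mm apart, on an aluminium plate. Origin: centre of its underside, 5 mm above the table. Inside 76 (x) by 36 mm (y), floor 5 mm and rim 19 mm above the origin. y points to the robot's left (turned at most 0.2 rad), x away from the robot.
- cradle_green: grey cradle with a strip in green on each short end, start place of the green module: one of four fixed cradles in a row along y, 70 mm apart, on an aluminium plate. Origin: centre of its underside, 5 mm above the table. Inside 76 (x) by 36 mm (y), floor 5 mm and rim 19 mm above the origin. y points to the robot's left (turned at most 0.2 rad), x away from the robot.
- cradle_white: grey cradle with a strip in white on each short end, start place of the white module: one of four fixed cradles in a row along y, 70 mm apart, on an aluminium plate. Origin: centre of its underside, 5 mm above the table. Inside 76 (x) by 36 mm (y), floor 5 mm and rim 19 mm above the origin. y points to the robot's left (turned at most 0.2 rad), x away from the robot.
- frame: black fixed frame to load, 96 (x) by 330 mm (y), nearer than the carrier or beyond it. Four grey-floored bays centred at x = 0, y = +105, +35, -35, -105 mm, each 76 (x) by 36 mm (y) inside, floor 10 mm and rim 24 mm above the origin (centre of the underside, on the table). y points to the robot's left (turned at most 0.2 rad), x away from the robot.
- marker: yellow block 80 x 26 x 24 mm fixed on one end of the frame, at y = +148 or -148 mm of the frame (a black block of the same size is on the other end): it marks the frame's first bay, the one next to it. Origin: centre of its underside, on the frame's 10 mm thick base.
- pliers: yellow-handled pliers lying flat on the table, 160 mm long, 60 mm wide, 16 mm high, loose; leave alone. Origin: near the pivot, on the underside, jaws to +x.
- cleaver: blue fibre cleaver with a dark top, 95 x 55 x 38 mm, loose; leave alone. Origin: centre of its underside.
- wipes: white box of wipes with a blue patch on top, 100 x 75 x 45 mm, loose; leave alone. Origin: centre of its underside. (Beyond it, outside the work area, a fixed black splicing machine 170 mm square and 145 mm high is centred 0.64 m ahead and 0.52 m left of the base.)
There are look-alikes about, which are no part of the job. There is more than one size of the module_green; the one meant has the size given above.

How it is judged:
By the outcome, as a careful person would: the job done as asked, in the order asked, and still so for the second after the job is handed in, with the robot touching nothing.
It also fails if it takes over 101 s, if anything falls off the work surface, if the arm or the gripper's body presses on something with over 40 N, if the wrist force passes 120 N, or if a joint passes its speed limit or range.

## Working session

There is one attempt and no reset: what is moved stays moved. The work goes in short steps, each a Python script; the robot and the scene stay as the last script left them, time stands still between calls to the robot, and variables do not carry over. Pictures are saved under pics/ and viewed, at most 14 in all, crops included, and the job is handed in when it is done.

```bash
mkdir -p pics; python3 - <<'E'
from workcell import *
import cv2,numpy as np
for n in ["scene","side"]:
    c=vision.read_camera(n); cv2.imwrite(f"pics/{n}0.png",c["frame"][:,:,::-1]); print(n,c["intrinsics"].tolist(),np.round(c["view"],4).tolist())
o=get_obs(); print(o["time_s"],o["orientation"],bot.tcp_to_tips)
E
```

```text
scene [[474.9877129803396, 0.0, 322.19775606792876], [0.0, 474.9877129803396, 236.80589086723813], [0.0, 0.0, 1.0]] [[-0.5651, 0.825, 0.0033, 0.2782], [0.6114, 0.4214, -0.6698, -0.2775], [-0.554, -0.3765, -0.7426, 1.2636], [0.0, 0.0, 0.0, 1.0]]
side [[618.5344774849319, 0.0, 320.0316615340458], [0.0, 618.5344774849319, 237.62508335195093], [0.0, 0.0, 1.0]] [[-0.954, -0.299, -0.0201, 0.4674], [-0.1969, 0.676, -0.7101, 0.1456], [0.2259, -0.6735, -0.7038, 1.508], [0.0, 0.0, 0.0, 1.0]]
0.1 [ 9.85349838e-01  1.70544119e-01 -1.16035177e-04 -6.22088518e-04] 0.017
```

View pics/scene0.png

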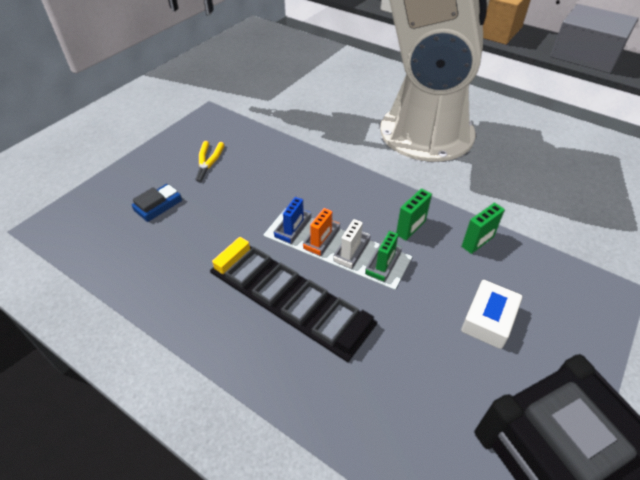

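View pics/side0.png

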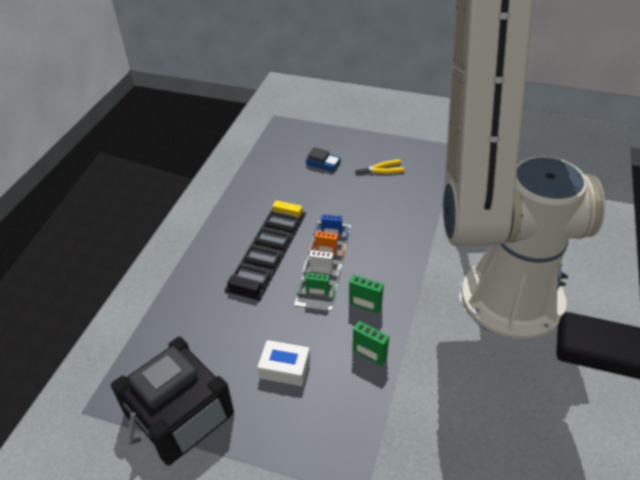

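Scene view: in the cradle row from image left to right are blue (290,220), orange (319,231), white (349,243) and green (384,257). The frame runs from the yellow marker (231,255) to the black block (355,331). Robot-left is image-right, so green is the left end and goes next to the yellow marker, at the robot's right end of the frame.

Green candidates in the scene view are (387,253), in the cradle, and (414,214) and (484,228), both free-standing and larger. The one in the cradle fits the description, and I'll confirm it in an enlarged crop.

```bash
cat > h.py <<'E'
from workcell import *
import cv2,numpy as np
from scipy.spatial.transform import Rotation as R
def pix2plane(c,uv,z):
    K,V=np.array(c["intrinsics"]),np.array(c["view"]); Rm,t=V[:3,:3],V[:3,3]
    o=-Rm.T@t; d=Rm.T@np.linalg.inv(K)@np.r_[uv,1]; return o+d*(z-o[2])/d[2]
def tri(obs): # [(cam,uv),...] -> point, residual
    A=np.zeros((3,3));b=np.zeros(3);L=[]
    for c,uv in obs:
        K,V=np.array(c["intrinsics"]),np.array(c["view"]); o=-V[:3,:3].T@V[:3,3]
        d=V[:3,:3].T@np.linalg.inv(K)@np.r_[uv,1]; d/=np.linalg.norm(d); P=np.eye(3)-np.outer(d,d)
        A+=P;b+=P@o;L.append((P,o))
    p=np.linalg.solve(A,b); return p,max(np.linalg.norm(P@(p-o)) for P,o in L)
def proj(c,p):
    K,V=np.array(c["intrinsics"]),np.array(c["view"]); q=K@(V[:3,:3]@p+V[:3,3]); return q[:2]/q[2]
def down(yaw): # tool down; closing axis y along world yaw+90deg
    return (R.from_euler('z',yaw)*R.from_quat([1,0,0,0])).as_quat()
def shot(name,f):
    c=vision.read_camera(name); cv2.imwrite("pics/"+f+".png",c["frame"][:,:,::-1]); np.savez("pics/"+f,**{k:np.array(v) for k,v in c.items()}); return c
E
python3 - <<'E'
from h import *
c=shot("scene","s1")
for uv,z in [((290,235),.01),((319,247),.01),((347,262),.01),((382,276),.01),((231,255),.03),((355,331),.03),((414,236),0),((484,250),0)]: print(uv,pix2plane(c,uv,z).round(3))
cv2.imwrite("pics/s1c.png",cv2.resize(c["frame"][180:300,260:520,::-1],None,fx=3,fy=3,interpolation=3))
w=vision.read_camera("wrist");V=np.array(w["view"]);o=get_obs()
T=R.from_quat(o["orientation"]).as_matrix()
print("cam in tool",T.T@(-V[:3,:3].T@V[:3,3]-o["position"]),"axes",(V[:3,:3]@T).round(2),w["intrinsics"][0][0])
E
```

```text
(290, 235) [ 0.508 -0.072  0.01 ]
(319, 247) [ 0.501 -0.002  0.01 ]
(347, 262) [0.502 0.067 0.01 ]
(382, 276) [0.493 0.142 0.01 ]
(231, 255) [ 0.631 -0.124  0.03 ]
(355, 331) [0.638 0.169 0.03 ]
(414, 236) [0.353 0.142 0.   ]
(484, 250) [0.306 0.28  0.   ]
cam in tool [ 7.17277171e-02 -9.36091267e-05 -1.26199050e-01] axes [[ 0.    1.    0.  ]
 [-0.96  0.   -0.28]
 [-0.28 -0.    0.96]] 381.6686610869519
```

View pics/s1c.png

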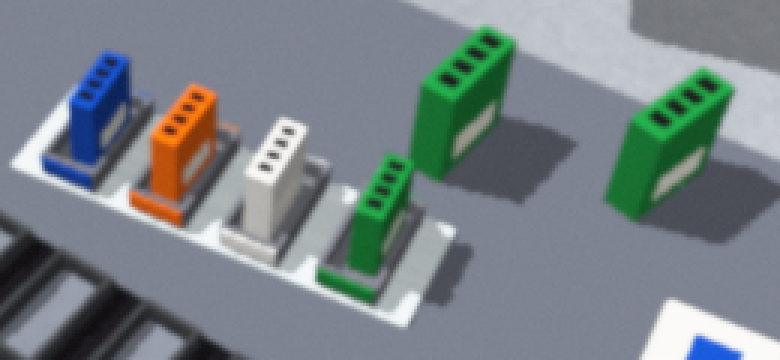

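Crop: the green at crop (380,215) stands in the green-strip cradle, on the plate, and matches the other three modules in size. The two free-standing greens, crop (465,105) and (670,145), are clearly larger, so they are the look-alikes. Next, two wrist views from above.

```bash
python3 - <<'E'
from h import *
for i,y in enumerate((-0.03,0.09)):
    bot.reach([0.62,y,0.24],down(0)); shot("wrist",f"w{i}")
    im=cv2.imread(f"pics/w{i}.png")
    cv2.imwrite(f"pics/w{i}v.png",cv2.resize(im,(800,600),interpolation=3))
print(get_obs()["time_s"],get_obs()["joint_pos"])
E
```

```text
3.3083 [ 1.41262913e-01  3.62908456e-01  1.63833421e+00 -4.44638858e-04
  1.14044402e+00  1.71207227e+00]
```

View pics/w0v.png

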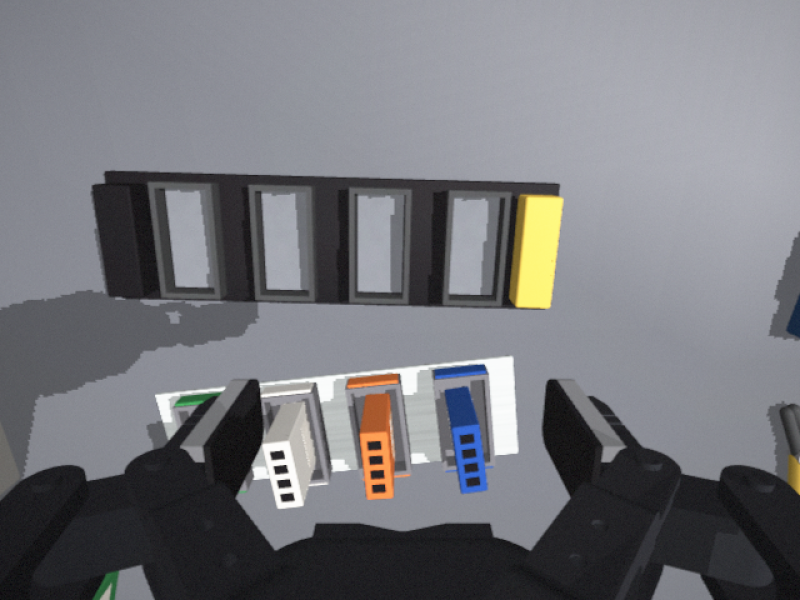

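View pics/w1v.png

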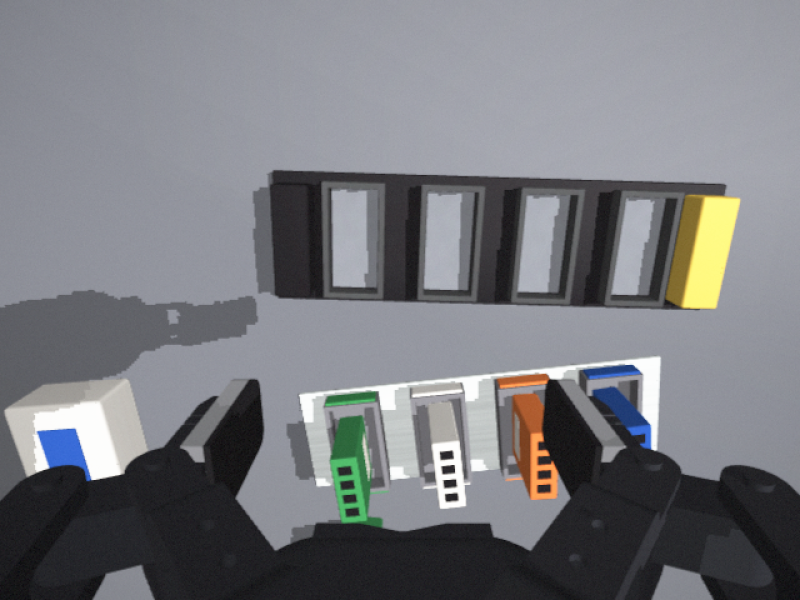

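Wrist views (800x600): in w0v the four bays are centred at about (185,240), (283,243), (380,246) and (476,249), with yellow at (537,252). In w1v they are at (354,240), (451,243), (548,246) and (643,249). The fingers partly hide the carrier, so I'll step back for two views of it and fit the frame from these.

```bash
python3 - <<'E'
from h import *
for i,y in enumerate((-0.03,0.10)):
    bot.reach([0.49,y,0.24],down(0)); shot("wrist",f"c{i}")
    im=cv2.imread(f"pics/c{i}.png")
    cv2.imwrite(f"pics/c{i}v.png",cv2.resize(im[100:340,80:560] if i==0 else im[100:340,160:640],(800,400),interpolation=3))
a=np.array([(148,183),(211,183),(222,298),(161,298),(249,186),(310,186),(317,301),(255,300),(349,188),(411,190),(411,304),(349,302),(448,191),(511,193),(503,306),(443,304)],float)
b=np.array([(323,182),(384,184),(383,299),(323,297),(422,185),(484,187),(477,301),(418,299),(519,188),(584,190),(572,304),(512,302),(618,191),(683,194),(668,306),(606,304)],float)
f=lambda p:(p+.5)*.8-.5
c0,c1=np.load("pics/w0.npz"),np.load("pics/w1.npz")
P=np.array([tri([(c0,f(p)),(c1,f(q))])[0] for p,q in zip(a,b)]); print(P.round(4).tolist())
C=P.reshape(4,4,3).mean(1); print(C.round(4)); print("pitch",np.linalg.norm(np.diff(C[:,:2],axis=0),axis=1), "mean",C.mean(0))
d=C[0]-C[3]; print("yaw",np.arctan2(-d[0],d[1]))
print(get_obs()["time_s"])
E
```

```text
[[0.6758, 0.1454, 0.0267], [0.6749, 0.1034, 0.0227], [0.5908, 0.105, 0.0222], [0.5922, 0.1497, 0.0242], [0.6736, 0.0768, 0.0232], [0.6731, 0.0337, 0.0253], [0.5884, 0.034, 0.0205], [0.5913, 0.0788, 0.0266], [0.6716, 0.0074, 0.0176], [0.6706, -0.0367, 0.024], [0.5869, -0.0371, 0.0233], [0.5896, 0.009, 0.027], [0.6696, -0.0632, 0.0182], [0.6682, -0.1072, 0.0229], [0.588, -0.1044, 0.032], [0.5882, -0.0608, 0.0275]]
[[ 0.6334  0.1259  0.0239]
 [ 0.6316  0.0558  0.0239]
 [ 0.6297 -0.0144  0.023 ]
 [ 0.6285 -0.0839  0.0251]]
pitch [0.07009418 0.07019278 0.06955328] mean [0.63079463 0.02085257 0.02398589]
yaw -0.02354486893394643
4.7333
```

View pics/c0v.png

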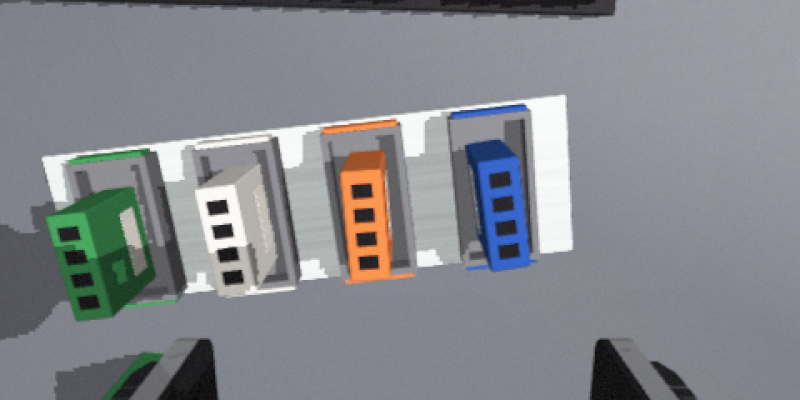

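View pics/c1v.png

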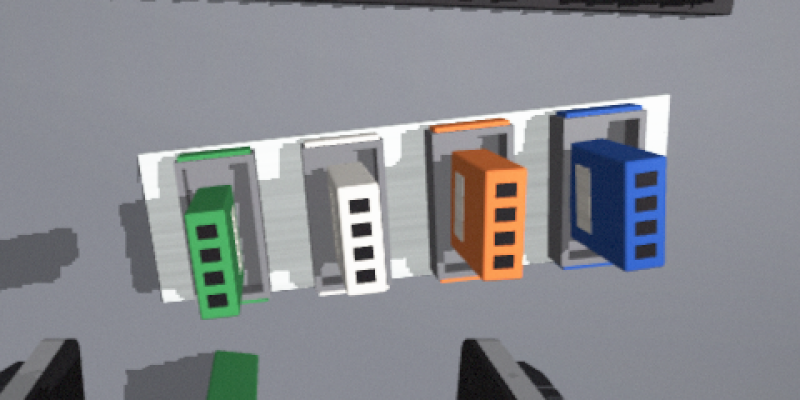

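Carrier crops: the port rows are clear in both. In c0v, green runs (69,234)–(88,302), white (218,208)–(233,278), orange (361,191)–(369,263) and blue (500,180)–(508,251). I'll triangulate the four ports of each module to get centre, yaw and top height. The frame fit is already good: pitch 70.0 mm, rim at 24.0 mm.

```bash
python3 - <<'E'
from h import *
A=dict(green=[(69,234),(76,257),(81,280),(88,302)],white=[(218,208),(223,231),(229,255),(233,278)],orange=[(361,191),(365,216),(367,239),(369,263)],blue=[(500,180),(504,204),(506,227),(508,251)])
B=dict(green=[(207,233),(210,255),(213,278),(217,300)],white=[(359,206),(361,229),(363,252),(366,276)],orange=[(506,190),(504,214),(503,238),(502,262)],blue=[(646,179),(645,204),(645,227),(644,251)])
c0,c1=np.load("pics/c0.npz"),np.load("pics/c1.npz")
f=lambda p,o:(np.array(p)+.5)*.6-.5+o
for n in A:
    r=[tri([(c0,f(p,(80,100))),(c1,f(q,(160,100)))]) for p,q in zip(A[n],B[n])]
    P=np.array([x[0] for x in r]); s=np.polyfit(P[:,0],P[:,1],1)[0]
    print(n,P.mean(0).round(4),"zs",P[:,2].round(3),"yaw",np.arctan(s).round(3),"res",max(x[1] for x in r).round(4))
# cradle outer rim corners (green & blue): strip corners/near corners on the rim
E
```

```text
green [0.4575 0.13   0.071 ] zs [0.071 0.07  0.071 0.071] yaw 0.114 res 0.0003
white [0.4705 0.0565 0.0702] zs [0.07  0.07  0.069 0.071] yaw 0.135 res 0.0004
orange [ 0.478  -0.0119  0.0694] zs [0.072 0.069 0.069 0.069] yaw 0.08 res 0.0003
blue [ 0.4839 -0.0792  0.0699] zs [0.071 0.069 0.07  0.07 ] yaw 0.149 res 0.0002
```

Tops triangulate to 70 mm, so the modules stand at 10 mm, which is also the bay floor height. I'll move green first and check it.

```bash
cat >> h.py <<'E'
M=dict(green=(.4575,.130,.114),white=(.4705,.0565,.135),orange=(.478,-.0119,.09),blue=(.4839,-.0792,.14))
FC=np.array([.6308,.0209]);FY=-.0235
BAY={n:FC+y*np.array([-np.sin(FY),np.cos(FY)]) for n,y in dict(green=-.105,white=-.035,orange=.035,blue=.105).items()}
def move(n):
    x,y,w=M[n]; b=BAY[n]; G=.060
    hand.move_gripper(.05,40); bot.reach([x,y,.15],down(w)); bot.servo_line([x,y,G])
    f0=np.array(get_obs()["wrist_force"]); hand.move_gripper(0.0,40); o=get_obs(); print(n,"width",o["gripper_width"],"grip",o["grip_force"],"F",np.round(np.array(o["wrist_force"])-f0,2))
    bot.servo_line([x,y,.085],velocity=.06); bot.servo_line([x,y,.155])
    if get_obs()["gripper_width"]<.015: print("LOST"); return False
    bot.reach([*b,.155],down(FY)); bot.servo_line([*b,.085]); f0=np.array(get_obs()["wrist_force"])
    bot.servo_line([*b,G+.0005],velocity=.02); o=get_obs(); print("down F",np.round(np.array(o["wrist_force"])-f0,2),np.round(o["position"],4))
    hand.move_gripper(.036); bot.servo_line([*b,.15]); print("t",get_obs()["time_s"]); return True
E
python3 - <<'E'
from h import *
move("green"); bot.reach([.49,0,.26],down(0))
c=shot("wrist","g"); s=vision.read_camera("scene")["frame"][150:350,200:450,::-1]
cv2.imwrite("pics/gv.png",np.hstack([cv2.resize(c["frame"][:,:,::-1],(400,300)),cv2.resize(s,(375,300),interpolation=3)]))
print(get_obs()["time_s"])
E
```

```text
green width 0.019223528668337958 grip 39.10659670829773 F [-1.04 -0.26  6.19]
down F [-2.58  1.8   6.55] [ 0.6282 -0.0841  0.0611]
t 12.0833
12.9833
```

View pics/gv.png

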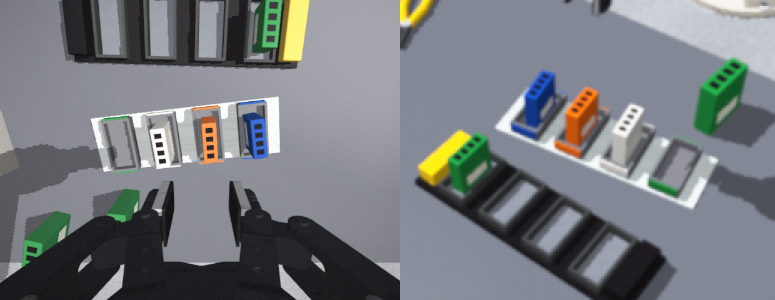

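Green stands upright in the bay next to the yellow marker (right half, 470,165; left half, 268,25), and its cradle is empty. Contact was about 6 N, so I'll set the rest down half a millimetre higher.

```bash
sed -i 's/G+.0005/G+.001/' h.py; python3 - <<'E'
from h import *
if all(move(n) for n in ["white","orange","blue"]):
    hand.move_gripper(.085); bot.reach([.57,.02,.29],down(0))
    c=shot("wrist","f"); s=vision.read_camera("scene")["frame"][190:370,190:415,::-1]
    bot.reach([.25,-.45,.3],down(-1)); s=vision.read_camera("scene")["frame"][190:370,190:415,::-1]
    cv2.imwrite("pics/fv.png",np.hstack([cv2.resize(c["frame"][:,:,::-1],(400,300)),cv2.resize(s,(375,300),interpolation=3)]))
print(get_obs()["time_s"])
E
```

```text
white width 0.019495307510693723 grip 39.57027733325958 F [-0.92 -0.45  6.2 ]
down F [-1.46 -0.31  4.69] [ 0.6299 -0.0141  0.0612]
t 19.9
orange width 0.019426534741805127 grip 39.43224012851715 F [-0.33 -0.29  6.57]
down F [ 0.64 -0.39  1.01] [0.6318 0.0559 0.0611]
t 26.8833
blue width 0.01964981746564264 grip 39.64492857456207 F [-1.86 -0.14  6.76]
down F [ 0.82  0.19 -0.56] [0.6334 0.1259 0.0611]
t 34.3083
37.8167
```

View pics/fv.png

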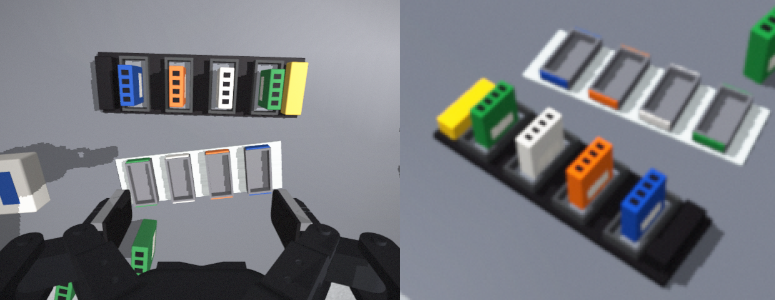

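From the yellow marker the order is green, white, orange, blue (right half: 492,115; 540,140; 590,170; 643,205). All stand upright inside their bays, the cradles are empty and the arm is clear.

```bash
python3 -c "
from workcell import *
print(hand_in())"
```

```text
the job is handed in; nothing more can be done
None
```

The job is handed in: all four modules stand upright in the frame, in the order green, white, orange, blue from the yellow marker, and it took about 38 s of the 101 s allowed.

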